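# Clamp a pump housing with a trigger clamp

## Robot

A 6-joint arm with a two-finger parallel gripper is mounted at the origin on the work surface. World frame = base frame: x ahead of the robot, y to its left, z up, the work surface at z = 0. Lengths are in m, angles in degrees, forces in N, time in s.
With the tool pointing down it reaches from about 0.375 to 0.9 m from the base axis. Payload 3.1 kg.
Tool frame: the origin (TCP) lies at the very end of the fingers, on their centre line; the grasp point (between the pads) lies 19 mm behind it; z points along the fingers, y is the line along which they close (so a half turn about z gives the same grasp; the last joint's range is limited). The gripper opens to 87 mm and grips with 3 to 60 N. Pads are 19 mm wide; open, the fingers measure 117 mm over their backs; the gripper's body (75 mm by 190 mm) begins 51 mm behind the grasp point.
Start: joints at [56.981, 30.224, 82.088, -0, 67.689, -10.227], TCP at [0.242, 0.576, 0.223] pointing down, gripper open.
Joint ranges: [-176.69, 176.69], [-43.24, 126.21], [12.49, 139.97], [-82, 262], [0, 151.66], [-163.58, 163.58]. Speed limits (degrees/s): [159.86, 159.86, 180, 180, 180, 180].

## Interface

Orientations are given as a 3x3 rotation matrix whose columns are the frame's x, y, z axes.
In Python, from rig import readout, cams, bot gives the robot as it stands.
- The arm moves only by the shell command python3 -m inch 'ROWS'. ROWS is JSON, a list of rows, each a list of 5 numbers: the shift along the world's x, y, z in cm, then the turn about the world's z in degrees, then the finger opening in cm, from 0 to 8.7. In form: [[dx, dy, dz, twist, fingers], ...]. A call has 1 to 10 rows; each row is the pose to reach, as a shift and turn from the pose commanded when the call began; what a row does not reach only later rows make up. A row lasts 1/12 s, in which the tool goes at most 41.7 mm and 7.16 degrees, less where a joint would pass 70% of its speed; a pose out of reach is approached as far as the arm can. A call with a gripper value outside its range is refused whole. The fingers move at their own pace and stop on an object; the grip force is fixed at half the most. Time passes only in rows, so rows that repeat a pose let the fingers close. It gives the time, the measured TCP pose, the force, the opening and the grip force at its end, in the units of the state.
- readout.read_state(): the state, without advancing time (a new reading comes with each control period).
- cams.capture(name): name is "scene" or "top"; returns a dict with "image" (400x640x3 uint8, blue, green, red), "intrinsics" (3x3 intrinsics, pixels), "k1" (the pictures are not rectified: a ray, as slopes to the right and down, at radius r is drawn at 1 + k1 r^2 times it, then the intrinsics apply), "xyz" and "rotation" of the camera in the world. Camera axes: x right, y down, z forward; pixel columns grow to the right and rows downward; lengths in m; the calibration is good to about 2 mm. A picture is of the moment at which its call begins. There is no depth.
- bot.hand_in(): hands the job in; it is judged then, once.
The state is a dict: "time_s": time; "joint_positions": joint angles; "qvel": joint speeds; "tau": joint torques, N m; "position": TCP position; "tcp_rot": TCP orientation; "force": force on the tool from outside, world axes, zero at the start; "moment": the same for the moment, N m; "opening": opening from 0.0 (shut) to 1.0 (fully open); "grasp_force": force on a finger pad.
Only numpy, scipy, OpenCV 4.12 (cv2) and the standard library are available. Lean on these libraries where they do the work, as an engineer would, in place of code of your own. Each camera call takes 0.05 s, during which the arm holds its last target. There are 200 camera calls.

## Task

Take the aluminium pump housing out of the blue tray and stand it, round cover up, on the two rails of the bench clamp between the jaws, centred over the bar with its long side along the bar, and let go of it. Then squeeze the clamp's orange trigger again and again until the sliding jaw holds the housing firmly against the fixed jaw: the spring between the jaw and the red end plate should end up pressed together about halfway and must never bottom out. Move the jaw with the trigger only, never by pushing it, leave the screwdriver, the jar and the brass bush where they are, and finish with the trigger let go.

Things in the scene. Friction and masses are not known exactly. Their poses are not given: they have to be found in the camera images.
- housing: Loose aluminium block 50 x 40 x 40 mm (x, y, z) with a dark round cover (30 mm across, 8 mm high) and four bolt heads on top, 0.18 to 0.35 kg. Origin at the centre of its underside, z up through the cover, x along the 50 mm side. Take it across the 40 mm side (along its y). Either way round in yaw is equally good.
- tray: Fixed blue open tray 200 x 190 mm, 30 mm high, walls and floor 5 mm, the housing standing in it. Origin at the centre of its underside.
- clamp: One-hand bar clamp fixed to the bench, base plate 360 x 90 mm. Frame: origin on the table below the middle of the fixed jaw's gripping face; +x along the bar from the fixed to the sliding jaw, z up. Fixed jaw: steel, 44 mm wide, top at z = 85 mm, face at x = 0. Behind it a teal head, x = -141 to -16 mm, top at z = 94 mm; a black handle and behind that the orange trigger rise out of it.
- nest (a point): Where the centre of the housing's underside is when gripped against the fixed jaw: x = 25, y = 0, z = 34 mm in the clamp's frame, same axes. The housing stands on two aluminium rails: tops at z = 34 mm, x = 0 to 158 mm, each from 10 to 32 mm off y = 0, the notched bar running between them. The housing slides along the rails when the jaw pushes it.
- handle_grip (a point): Point on the front (+x) face of the fixed black handle, at x = -55, y = 0, z = 159 mm in the clamp's frame, same axes: where one finger bears in the squeeze. The handle is 12 mm thick (x), 26 mm wide (y), its top at z = 183 mm.
- trigger_grip (a point): Point on the rear (clamp -x) side of the round finger bar across the orange trigger, 66 mm above the pivot, z about 157 mm: the other finger presses here towards the handle (clamp +x). The bar is 10 mm thick and 26 mm wide in y, the trigger's top 176 mm above the table. At rest the point is 46 mm behind the handle's front face, fully squeezed 26 mm, so both fit between the fingers.
- trigger (a joint): Trigger angle, rad: 0 let go, 0.30 fully squeezed (20 mm at trigger_grip). A spring returns it. After up to 5 mm of free play a pawl draws the bar along, about 0.7 mm for each mm of squeeze, 7 to 11 mm a full one. Going back it clicks over the teeth (no release) and a brake holds the bar. Drawing the jaw takes 14 to 16 N at trigger_grip; each newton of clamping adds about 0.5 N.
- sliding_jaw: Teal jaw, orange-faced, 44 mm wide, top at z = 83 mm, sprung on the bar. Origin at table height in the plane of its face, axes as the clamp's: its x there is the jaw opening, 70 to 90 mm at the start. Once it meets the work the spring behind it gives as the bar draws on: 4 mm at 4 N per mm. Its gap to the red end plate: 6 mm relaxed, 4 halfway (8 N on the housing), 2 bottomed (16 N).
- screwdriver: Loose screwdriver lying near the clamp; leave it.
- jar: Loose amber jar, 50 mm across, 60 mm high; leave it.
- bush: Loose brass bush, 36 mm across, 22 mm high; leave it.
Not all that is in view belongs to the job. There is more than one size of the housing; the one meant has the size given above.

How it is judged (in metres and radians):
On the way, in this order (a step that is already met when the one before it is completed fails the run):
1. the housing stands upright on the rails between the jaws, square, over the bar, and the fingers have let go of it (z of housing in the frame of nest between -0.003 and 0.003 m and y of housing in the frame of nest between -0.01 and 0.01 m and x of housing in the frame of nest between -0.003 and 0.055 m and angle between housing's own z axis and vertical below 0.08 rad and angle between the x axis of housing and the x axis of clamp, either way round below 0.2 rad and contact force between the fingers and housing below 0.3 N), for 0.2 s.
2. the sliding jaw grips the housing (over 4 N) (contact force between sliding_jaw and housing above 4 N), for 0.2 s.
At the end, for the whole second after the job is handed in: The housing stands upright on the rails (within 3 mm of their height, tilted under 0.06 rad), against the fixed jaw (3 mm), centred over the bar (10 mm) and square to it (0.06 rad), the sliding jaw pressing on it with 4 to 13 N (spring 1 to 3.2 mm in), trigger back at rest (under 0.05 rad) (contact force between sliding_jaw and housing between 4 and 13 N and x of housing in the frame of nest between -0.003 and 0.003 m and y of housing in the frame of nest between -0.01 and 0.01 m and z of housing in the frame of nest between -0.003 and 0.003 m and angle between housing's own z axis and vertical below 0.06 rad and angle between the x axis of housing and the x axis of clamp, either way round below 0.06 rad and value of joint trigger below 0.05 rad and linear speed of housing below 0.01 m/s); the robot touches nothing.
It fails at once if the jaw's spring is bottomed: the sliding jaw presses on the housing with more than 18 N (contact force between sliding_jaw and housing above 18 N).
It fails at once if the robot pushes the sliding jaw (more than 8 N) (contact force between any of the fingers, the arm and sliding_jaw above 8 N).
It fails at once if the screwdriver, jar or bush is moved by more than 20 mm (distance of any of screwdriver, jar, bush from where it was at the start of the episode above 0.02 m).
It also fails if it takes over 67 s, if anything falls off the work surface, if the arm or the gripper's body presses on something with over 40 N, if the wrist force passes 120 N, or if a joint passes its speed limit or range.

## Working session

There is one attempt and no reset: what is moved stays moved. The work goes in short steps, Python scripts to look and compute and a shell command to move; the robot and the scene stay as the last step left them, time stands still between calls to the robot, and variables do not carry over. Pictures are saved under pics/ and viewed, at most 10 in all, crops included, and the job is handed in when it is done.

```bash
ls; mkdir -p pics; python3 - <<'E'
from rig import readout,cams,bot
import cv2
for n in("scene","top"):
    c=cams.capture(n); cv2.imwrite(f"pics/{n}0.png",c["image"]); print(n,c["intrinsics"],c["k1"],c["xyz"],c["rotation"])
s=readout.read_state(); print(s)
E
```

```text
pics
scene [[404.28927649   0.         321.36109574]
 [  0.         404.28927649 198.73119453]
 [  0.           0.           1.        ]] -0.015019431852095777 [ 1.1491318  -0.16459323  0.7144298 ] [[ 0.42560924  0.61555883 -0.66328282]
 [ 0.90484622 -0.29799816  0.30405659]
 [-0.01049234 -0.72957825 -0.68381686]]
top [[433.03242195   0.         314.66194487]
 [  0.         433.03242195 195.88118784]
 [  0.           0.           1.        ]] -0.0495498658766384 [0.34925537 0.07576726 1.08712889] [[ 0.08125907 -0.97284744  0.21671369]
 [-0.99667673 -0.07807068  0.02324798]
 [-0.00569776 -0.2178826  -0.97595835]]
{'time_s': 0.1, 'joint_positions': array([ 5.69815761e+01,  3.02743364e+01,  8.21481570e+01,  9.72671449e-04,
        6.76902825e+01, -1.02265455e+01]), 'qvel': array([ 0.11336124, -0.15069694, -0.16040732, -0.00078263,  0.01837197,
       -0.00476507]), 'tau': array([ 1.12860901e-04, -4.40984631e+01, -1.77150249e+01,  6.35220297e-02,
        5.34341822e-02, -5.01398586e-05]), 'position': array([0.24171384, 0.57565744, 0.22166695]), 'tcp_rot': array([[-9.21915372e-01,  3.87389815e-01, -1.08571815e-03],
       [ 3.87391165e-01,  9.21913982e-01, -1.64186060e-03],
       [ 3.64898671e-04, -1.93425415e-03, -9.99998063e-01]]), 'force': array([-0.02991095, -0.657754  , -0.66423225]), 'moment': array([-0.0136504 ,  0.02995003, -0.00271651]), 'grasp_force': 0.0, 'opening': 0.9967779403242569}
```

View pics/scene0.png

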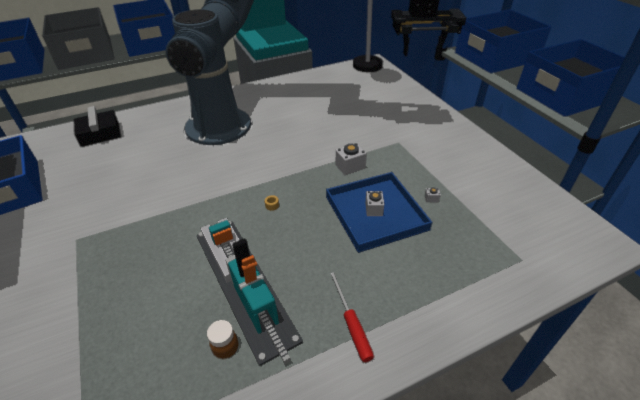

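View pics/top0.png

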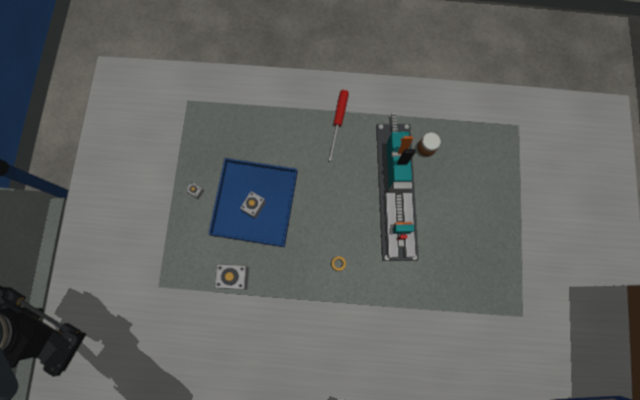

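The scene view shows the tray around (378,210) with the housing in it at (375,203), and the clamp from (222,235) at the sliding jaw to (250,268) at the trigger. In the top view the housing is at (252,204). The clamp runs from (402,255) to (395,125), with the jar at (428,145). Next I'll zoom in with one composite picture.

```bash
cat > h.py <<'E'
import numpy as np, cv2
from rig import readout,cams,bot
def ray(c,px):
    K=c["intrinsics"]; px=np.atleast_2d(np.array(px,float))
    d=(px-K[[0,1],2])/K[0,0]; r=np.linalg.norm(d,axis=1)
    u=r.copy()
    for _ in range(20): u=r/(1+c["k1"]*u*u)
    d=d*(u/np.maximum(r,1e-9))[:,None]
    v=np.c_[d,np.ones(len(d))]@np.array(c["rotation"]).T
    return np.array(c["xyz"]),v/np.linalg.norm(v,axis=1)[:,None]
def plane(c,px,z):
    o,v=ray(c,px); return o+v*((z-o[2])/v[:,2])[:,None]
def tri(c1,p1,c2,p2):
    o1,v1=ray(c1,p1); o2,v2=ray(c2,p2); out=[]
    for a,b in zip(v1,v2):
        t=np.linalg.lstsq(np.c_[a,-b],o2-o1,rcond=None)[0]
        P,Q=o1+a*t[0],o2+b*t[1]; out.append(np.r_[(P+Q)/2,np.linalg.norm(P-Q)])
    return np.array(out)
def proj(c,P):
    p=(np.atleast_2d(P)-c["xyz"])@np.array(c["rotation"]); d=p[:,:2]/p[:,2:]
    d=d*(1+c["k1"]*(d**2).sum(1))[:,None]; return d*c["intrinsics"][0,0]+c["intrinsics"][[0,1],2]
def crop(c,x,y,w,h,k): return cv2.resize(c["image"][y:y+h,x:x+w],None,fx=k,fy=k,interpolation=cv2.INTER_CUBIC)
E
python3 - <<'E'
from h import *
s=cams.capture("scene");t=cams.capture("top")
A=crop(s,190,210,120,160,3.75); B=crop(t,370,105,80,160,3.75)
im=np.hstack([A,B]); cv2.imwrite("pics/clamp.png",im); print(im.shape)
im=np.hstack([crop(s,350,180,50,50,8),crop(t,228,178,50,50,8)]); cv2.imwrite("pics/hous.png",im)
E
```

```text
(600, 750, 3)
```

View pics/clamp.png

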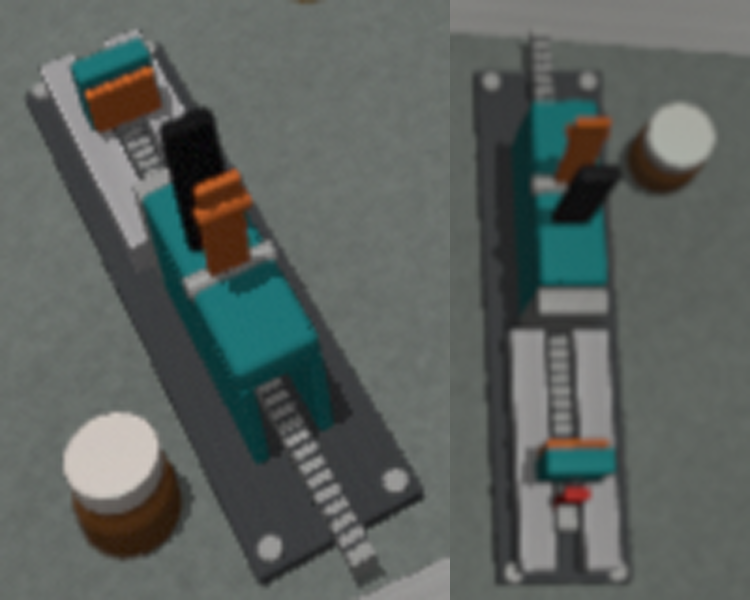

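View pics/hous.png

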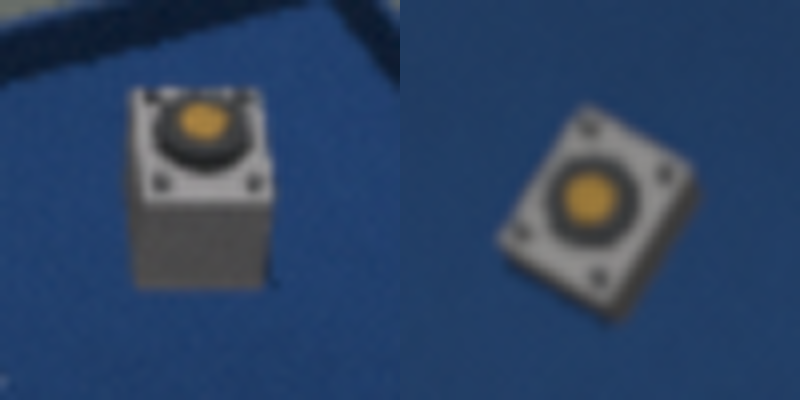

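The zoom shows the clamp's bar running almost along world -x. In the top view the fixed jaw's steel top is at about (403,184) px, the rails reach from row 193 to 257 and the jaw is at (404,227). The housing's top face has corners near (251,191), (264,199), (255,216) and (241,208) px. I'll measure these with masks next.

```bash
cat > m.py <<'E'
from h import *
s=cams.capture("scene");t=cams.capture("top")
def hsv(c): return cv2.cvtColor(c["image"],cv2.COLOR_BGR2HSV)
def mask(c,lo,hi,box):
    m=cv2.inRange(hsv(c),lo,hi); o=np.zeros_like(m); x,y,w,h=box; o[y:y+h,x:x+w]=m[y:y+h,x:x+w]; return o
def cen(m):
    M=cv2.moments(m,True); return [M["m10"]/M["m00"],M["m01"]/M["m00"]]
E
python3 - <<'E'
from m import *
np.set_printoptions(precision=4,suppress=True)
# gold
g=[cen(mask(c,(10,110,90),(30,255,255),b)) for c,b in((s,(350,180,50,50)),(t,(228,178,50,50)))]
print("gold",g,tri(s,[g[0]],t,[g[1]]))
# top face outline, top view: not blue & bright, plus cover
h=hsv(t)[178:228,228:278]; 
m=mask(t,(0,0,105),(180,70,255),(228,178,50,50))
n,l,st,ce=cv2.connectedComponentsWithStats(m); i=1+np.argmax(st[1:,4]); p=np.argwhere(l==i)[:,::-1].astype(np.float32)
r=cv2.minAreaRect(p); b=cv2.boxPoints(r); print("rect px",r); B=plane(t,b,.045); print(B); d=np.diff(np.vstack([B,B[:1]]),axis=0); print(np.linalg.norm(d,axis=1),np.degrees(np.arctan2(d[:,1],d[:,0])),B.mean(0))
# rails
m=mask(t,(0,0,110),(180,60,255),(375,190,50,72))
L=[];R=[]
for y in range(196,252):
    xs=np.where(m[y])[0]
    if len(xs)>4: L.append((xs[0]-.5,y)); R.append((xs[-1]+.5,y))
for e in(L,R):
    P=plane(t,e,.034); print("rail",e[::9]); k=np.polyfit(P[:,0],P[:,1],1); res=P[:,1]-np.polyval(k,P[:,0]); k=np.polyfit(P[abs(res)<.003,0],P[abs(res)<.003,1],1); print("line y=kx+c",k,np.polyval(k,[.3,.45]),(abs(res)<.003).mean())
for x in(386,393,401,410,415): print(x,t["image"][180:262,x].mean(1).astype(int))
# bolts rough/plate
print("railend",tri(s,[[201.2,227.3]],t,[[416.7,255.7]]))
cl=lambda q:np.array(q)/3.75
bt=np.array([[491,80],[588,80],[513,572],[617,572]])-[450,0]; bt=cl(bt)+[370,105]
bs=cl([[395,481],[269,547]])+[190,210]
print("bolts",tri(s,bs,t,bt[[0,1]]),plane(t,bt,.01))
E
```

```text
gold [[375.0, 194.66666666666666], [251.36666666666667, 202.36666666666667]] [[0.5503 0.2531 0.0522 0.0007]]
rect px ((251.82354736328125, 202.7941131591797), (15.949368476867676, 20.4083309173584), 30.963754653930664)
[[0.5369 0.2818 0.045 ]
 [0.5829 0.261  0.045 ]
 [0.5649 0.2249 0.045 ]
 [0.5193 0.2459 0.045 ]]
[0.0505 0.0403 0.0502 0.04  ] [ -24.3172 -116.4866  155.2969   63.8606] [0.551  0.2534 0.045 ]
rail [(np.float64(386.5), 196), (np.float64(386.5), 205), (np.float64(386.5), 214), (np.float64(387.5), 223), (np.float64(388.5), 241), (np.float64(388.5), 250)]
line y=kx+c [ 0.0921 -0.1318] [-0.1042 -0.0904] 1.0
rail [(np.float64(411.5), 196), (np.float64(412.5), 205), (np.float64(412.5), 214), (np.float64(412.5), 223), (np.float64(414.5), 241), (np.float64(414.5), 250)]
line y=kx+c [ 0.0942 -0.1965] [-0.1682 -0.1541] 0.9787234042553191
386 [ 38  38  37  38  37  37  37  39  39  38  36  37  57  96 110 108 102  95
  90  87  85  84  86  85  84  85  85  87  87  87  86  84  77  71  68  67
  64  57  54  52  51  50  49  47  46  46  44  44  45  45  45  45  44  45
  47  45  43  40  39  4
[... 973 characters left out ...]
6  75  57  62  97
 129 140 142 141 142 142 142 142 142 142 143 144 143 144 144 144 144 144
 145 145 145 141 116  80  62  58  63  89]
415 [ 91  91  90  89  90  91  90  90  92  93  92  91  92  93  92  90  91  90
  85  81  82  83  80  78  77  77  77  76  75  75  75  75  74  71  67  65
  66  66  65  63  63  63  64  63  62  61  61  62  61  59  59  60  60  61
  64  66  67  69  74  76  77  83  85  85  85  84  81  82  83  84  89  94
  97 102 116 128 134 143 142 111  78  88]
railend [[ 0.4553 -0.1546  0.0348  0.0057]]
bolts [[ 0.79   -0.0577  0.0116  0.0006]
 [ 0.7955 -0.1257  0.0119  0.001 ]] [[ 0.7905 -0.0582  0.01  ]
 [ 0.7962 -0.1266  0.01  ]
 [ 0.447  -0.0891  0.01  ]
 [ 0.4523 -0.1578  0.01  ]]
```

```bash
python3 - <<'E'
from m import *
np.set_printoptions(precision=4,suppress=True)
a=np.radians(180+5.2); ux=np.array([np.cos(a),np.sin(a)]); uy=np.array([-ux[1],ux[0]])
print("railstart",plane(t,[[393,192.5],[410,192.6]],.034)); print("railend",plane(t,[[393,256.7],[410,256.5]],.034))
print("jawtop edge",plane(t,[[401,188.1],[410,188.1]],.085), "back",plane(t,[[401,181.9],[410,181.9]],.085))
# sliding jaw orange edge
m=mask(t,(3,120,60),(20,255,255),(385,218,40,15)); print("sl orange",cen(m),plane(t,[cen(m)],.083))
# trigger orange, handle top via clicks, both views (composite coords)
S=lambda q:np.array(q)/3.75+[190,210]; T=lambda q:(np.array(q)-[450,0])/3.75+[370,105]
hs=S([[163,124],[212,118],[200,108]]); ht=T([[586,165],[619,172],[619,172]])
print("trigger top",tri(s,S([[193,190],[240,173]]),t,T([[609,120],[572,120]])))
print("handle top",tri(s,S([[165,122],[213,117]]),t,T([[619,172],[588,166]])))
ms=mask(s,(3,120,60),(20,255,255),(235,250,25,40)); print("trig mask scene",cv2.boundingRect(ms),cen(ms))
O=np.array([.610,-.107]) # rough, refine
for n,P in (("housing",[.5505,.253]),): print(n,(P-O)@ux,(P-O)@uy)
E
```

```text
railstart [[ 0.6074 -0.0935  0.034 ]
 [ 0.6105 -0.1359  0.034 ]]
railend [[ 0.448  -0.1004  0.034 ]
 [ 0.4517 -0.1415  0.034 ]]
jawtop edge [[ 0.6072 -0.1039  0.085 ]
 [ 0.6089 -0.1253  0.085 ]] back [[ 0.6224 -0.1033  0.085 ]
 [ 0.6242 -0.1248  0.085 ]]
sl orange [402.53846153846155, 222.6153846153846] [[ 0.5247 -0.111   0.083 ]]
trigger top [[ 0.7039 -0.1099  0.1732  0.0012]
 [ 0.7027 -0.0878  0.1719  0.0006]]
handle top [[ 0.6684 -0.1127  0.1839  0.0024]
 [ 0.6721 -0.0932  0.1811  0.0061]]
trig mask scene (241, 255, 16, 28) [248.81587301587302, 268.031746031746]
housing 0.026627392846449542 -0.3639110220235172
```

```bash
python3 -m inch '[[30.85,-32.3,-8,-2.5,8.7],[30.85,-32.3,-8,-2.5,8.7],[30.85,-32.3,-8,-2.5,8.7],[30.85,-32.3,-8,-2.5,8.7],[30.85,-32.3,-8,-2.5,8.7],[30.85,-32.3,-8,-2.5,8.7],[30.85,-32.3,-8,-2.5,8.7],[30.85,-32.3,-8,-2.5,8.7],[30.85,-32.3,-8,-2.5,8.7],[30.85,-32.3,-8,-2.5,8.7]]'; python3 -m inch '[[0,0,0,0,8.7]]'
```

```text
time_s: 1.23
position: [0.5266, 0.278, 0.1489]
tcp_rot: [[-0.904, 0.427, 0.0], [0.427, 0.904, 0.0], [-0.0, 0.0, -1.0]]
force: [0.8, 1.1, 0.3]
opening: 0.998
grasp_force: 0.0
time_s: 1.32
position: [0.5314, 0.2741, 0.1481]
tcp_rot: [[-0.901, 0.433, 0.004], [0.433, 0.901, -0.002], [-0.004, -0.0, -1.0]]
force: [-0.3, 1.1, 0.1]
opening: 1.0
grasp_force: 0.0
```

```bash
python3 -m inch '[[1.9,-2.1,-5,0.5,8.7],[1.9,-2.1,-5,0.5,8.7],[1.9,-2.1,-5,0.5,8.7],[1.9,-2.1,-5,0.5,8.7]]'
```

```text
time_s: 1.65
position: [0.5432, 0.2585, 0.0982]
tcp_rot: [[-0.907, 0.42, -0.003], [0.42, 0.907, -0.001], [0.003, -0.002, -1.0]]
force: [0.9, 0.5, -0.1]
opening: 1.004
grasp_force: 0.0
```

```bash
python3 - <<'E'
from h import *
s=cams.capture("scene");t=cams.capture("top")
st=readout.read_state(); print(st["position"],st["joint_positions"].round(1))
cv2.imwrite("pics/pre.png",np.hstack([crop(s,320,120,100,100,4),crop(t,200,150,100,100,4)]))
E
```

```text
[0.54399543 0.25966768 0.09990556] [ 14.9  37.6  91.2   0.   51.1 -50.4]
```

View pics/pre.png

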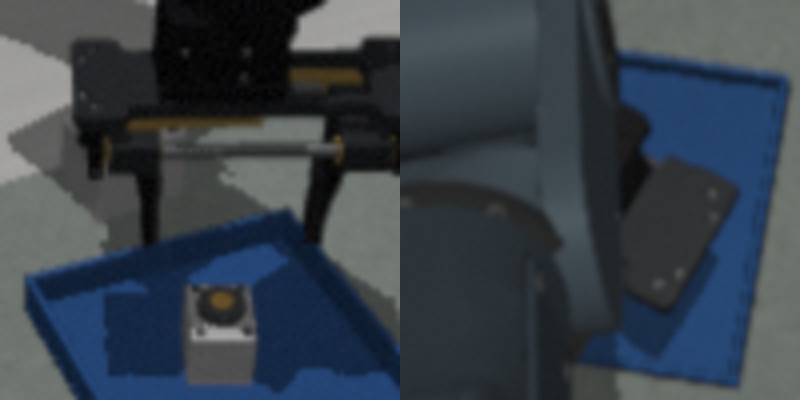

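The picture shows the open fingers straddling the housing, whose cover sits at about (375,195) in the scene view. It is still about 6 mm off in x and y. I'll correct that and descend.

```bash
python3 -m inch '[[0.65,-0.65,0,0,8.7],[0.65,-0.65,-3,0,8.7],[0.65,-0.65,-5.5,0,8.7],[0.65,-0.65,-5.5,0,8.7],[0.65,-0.65,-5.5,0,8.7]]'; python3 -c "
from rig import readout;s=readout.read_state();print(s['position'],s['qvel'].round(1))"
```

```text
time_s: 2.17
position: [0.5502, 0.2523, 0.0441]
tcp_rot: [[-0.908, 0.419, -0.002], [0.419, 0.908, -0.0], [0.001, -0.001, -1.0]]
force: [0.1, 0.1, 0.2]
opening: 0.997
grasp_force: 0.0
[0.55024238 0.25229864 0.04405104] [-0.  -2.  -1.6  0.2 -0.2  0.1]
```

```bash
python3 -m inch '[[0,0.1,-1.8,0,8.7],[0,0.1,-3.3,0,8.7],[0,0.1,-3.3,0,8.7],[0,0.1,-3.3,0,5],[0,0.1,-3.3,0,3.8],[0,0.1,-3.3,0,3.5],[0,0.1,-3.3,0,3.5],[0,0.1,-3.3,0,3.5]]'
```

```text
time_s: 2.83
position: [0.5514, 0.2532, 0.0121]
tcp_rot: [[-0.908, 0.419, 0.002], [0.419, 0.908, 0.0], [-0.001, 0.001, -1.0]]
force: [0.1, -0.7, -0.3]
opening: 0.706
grasp_force: 0.0
```

```bash
python3 -m inch '[[0,0,0,0,3.5],[0,0,0,0,3.5],[0,0,0,0,3.5],[0,0,0,0,3.5],[0,0,0,0,3.5],[0,0,0,0,3.5]]'
```

```text
time_s: 3.33
position: [0.5508, 0.253, 0.0111]
tcp_rot: [[-0.908, 0.419, -0.0], [0.419, 0.908, -0.0], [0.0, -0.0, -1.0]]
force: [-0.3, -0.9, 1.5]
opening: 0.459
grasp_force: 29.9
```

```bash
python3 -m inch '[[0,0,3,0,3.5],[0,0,6,0,3.5],[0,0,10,0,3.5],[0,0,12,0,3.5],[0,0,12,0,3.5]]'; python3 -m inch '[[0.2,-3,0,3,3.5],[0.5,-7,0,6,3.5],[0.8,-11,0,10,3.5],[1.1,-15,0,14,3.5],[1.4,-19,0,18,3.5],[1.7,-23,0,22,3.5],[2,-27,0,26,3.5],[2.3,-31,0,30,3.5],[2.5,-34,0,30,3.5],[2.5,-34,0,30,3.5]]';python3 -m inch '[[0,0,0,0,3.5],[0,0,0,0,3.5]]'; python3 -c "
from rig import readout;s=readout.read_state();print(s['position'],s['qvel'].round(1),s['joint_positions'])"
```

```text
time_s: 3.75
position: [0.5541, 0.2541, 0.1358]
tcp_rot: [[-0.908, 0.419, 0.01], [0.419, 0.908, 0.003], [-0.008, 0.006, -1.0]]
force: [1.5, -0.3, -2.6]
opening: 0.463
grasp_force: 29.9
time_s: 4.58
position: [0.5764, -0.0933, 0.1294]
tcp_rot: [[-0.996, -0.085, 0.0], [-0.085, 0.996, -0.003], [-0.0, -0.003, -1.0]]
force: [0.2, 0.8, -2.3]
opening: 0.458
grasp_force: 29.9
time_s: 4.75
position: [0.5744, -0.0862, 0.1294]
tcp_rot: [[-0.996, -0.09, -0.004], [-0.09, 0.996, 0.002], [0.003, 0.002, -1.0]]
force: [-0.7, 0.8, -4.1]
opening: 0.458
grasp_force: 29.9
[ 0.57435208 -0.08619115  0.12943953] [ 1.8 -0.7  0.2  0.   0.1 -0. ] [-1.95708550e+01  3.38899507e+01  9.32394387e+01  4.22979869e-02
  5.31043243e+01 -1.14748947e+02]
```

```bash
python3 -m inch '[[0.2,-2.5,0,0,3.5],[0.2,-2.5,0,0,3.5],[0.2,-2.5,-3,0,3.5],[0.2,-2.5,-5,0,3.5],[0.2,-2.5,-5,0,3.5],[0.2,-2.5,-5,0,3.5],[0.2,-2.5,-5,0,3.5],[0.2,-2.5,-5,0,3.5]]'; python3 - <<'E'
from m import *
st=readout.read_state(); print(st["position"],st["qvel"].round(1))
O=np.array([.608,-.1083]);a=np.radians(185.2);ux=np.array([np.cos(a),np.sin(a)]); uy=np.array([-ux[1],ux[0]])
d=st["position"][:2]-O; print("tcp in clamp",d@ux,d@uy)
cv2.imwrite("pics/hang.png",np.hstack([crop(s,190,190,100,110,4),crop(t,360,140,90,110,4)]))
E
```

```text
time_s: 5.42
position: [0.5789, -0.1115, 0.0823]
tcp_rot: [[-0.996, -0.092, 0.002], [-0.092, 0.996, -0.001], [-0.002, -0.001, -1.0]]
force: [0.3, 0.1, -3.6]
opening: 0.459
grasp_force: 29.9
[ 0.57880556 -0.11189377  0.08242539] [-0.4  0.1  0.2 -0.1 -0.1 -0.1]
tcp in clamp 0.0293999965965437 0.0009330086937056195
```

View pics/hang.png

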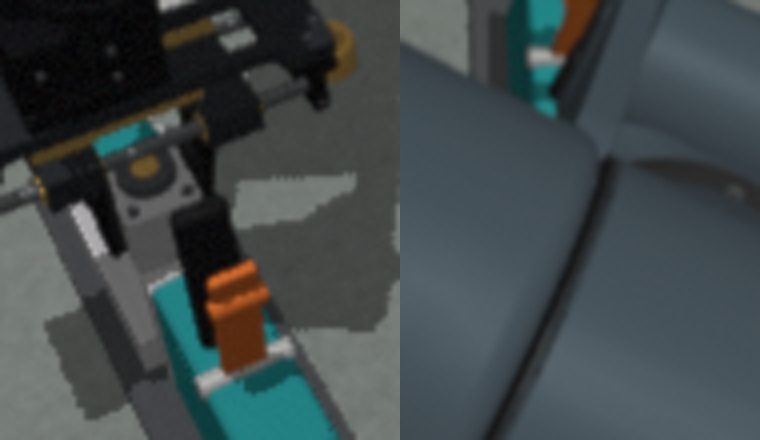

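The scene view shows the housing's cover at about (226,231) px, between the jaws and above the rails. The arm hides the top view. I'll lower it in stages and watch the force.

```bash
python3 -m inch '[[-0.2,0.1,-1.5,0,3.5],[-0.2,0.1,-3.5,0,3.5],[-0.2,0.1,-3.7,0,3.5],[-0.2,0.1,-3.7,0,3.5],[-0.2,0.1,-3.7,0,3.5]]'; python3 -m inch '[[0,0,-0.2,0,3.5],[0,0,-0.2,0,3.5],[0,0,-0.2,0,3.5]]';python3 -c "
from rig import readout;s=readout.read_state();print(s['position'],s['qvel'].round(1))"
```

```text
time_s: 5.93
position: [0.5765, -0.1111, 0.0449]
tcp_rot: [[-0.996, -0.091, 0.001], [-0.091, 0.996, -0.0], [-0.001, -0.001, -1.0]]
force: [0.1, 0.1, -2.1]
opening: 0.461
grasp_force: 29.9
time_s: 6.18
position: [0.5763, -0.1111, 0.0428]
tcp_rot: [[-0.996, -0.091, 0.001], [-0.091, 0.996, -0.0], [-0.001, -0.001, -1.0]]
force: [-0.7, -0.4, -2.0]
opening: 0.456
grasp_force: 29.9
[ 0.57634932 -0.11112191  0.04280084] [-0.   0.1  0.2 -0.  -0.1 -0.1]
```

```bash
python3 -m inch '[[0,0,-0.15,0,3.5],[0,0,-0.15,0,3.5],[0,0,-0.15,0,3.5]]'; python3 -m inch '[[0,0,-0.1,0,3.5],[0,0,-0.1,0,3.5],[0,0,-0.1,0,3.5]]'
```

```text
time_s: 6.43
position: [0.5758, -0.1109, 0.0406]
tcp_rot: [[-0.996, -0.091, -0.0], [-0.091, 0.996, 0.0], [0.0, 0.0, -1.0]]
force: [-0.0, -0.0, -3.9]
opening: 0.454
grasp_force: 29.9
time_s: 6.68
position: [0.576, -0.1109, 0.0401]
tcp_rot: [[-0.996, -0.091, 0.0], [-0.091, 0.996, -0.0], [-0.0, -0.0, -1.0]]
force: [-0.6, 0.6, 2.5]
opening: 0.456
grasp_force: 29.9
```

```bash
python3 -m inch '[[0,0,0,0,6],[0,0,0,0,6.5],[0,0,0,0,6.5],[0,0,0,0,6.5],[0,0,0,0,6.5],[0,0,0,0,6.5],[0,0,0,0,6.5]]'; python3 -m inch '[[0,0,2,0,6.5],[0,0,5,0,6.5],[0,0,9,0,6.5],[0,0,13,0,6.5],[0,0,17,0,6.5],[0,0,17,0,7],[0,0,17,0,7]]'
```

```text
time_s: 7.27
position: [0.5759, -0.1109, 0.0395]
tcp_rot: [[-0.996, -0.091, -0.0], [-0.091, 0.996, 0.0], [0.0, 0.0, -1.0]]
force: [0.6, -0.0, 0.6]
opening: 0.741
grasp_force: 0.0
time_s: 7.85
position: [0.5776, -0.1115, 0.2127]
tcp_rot: [[-0.996, -0.091, 0.007], [-0.091, 0.996, -0.003], [-0.006, -0.003, -1.0]]
force: [0.5, 1.3, -0.9]
opening: 0.788
grasp_force: 0.0
```

```bash
python3 -m inch '[[0,0,1,-7,8.7],[1,0,1,-14,8.7],[2,0.2,1,-21,8.7],[3,0.4,1,-28,8.7],[4,0.5,1,-35,8.7],[5,0.6,1,-42,8.7],[6,0.7,1,-49,8.7],[7,0.8,1,-56,8.7],[8,0.9,1,-63,8.7],[9,1,1,-70,8.7]]';  python3 -m inch '[[0.9,0,0,-7,8.7],[1.8,0,0,-14,8.7],[1.8,0,0,-20,8.7],[1.8,0,0,-20,8.7],[1.8,0,0,-20,8.7]]'; python3 - <<'E'
from m import *
st=readout.read_state(); print(st["position"],st["qvel"].round(1))
O=np.array([.608,-.1083]);a=np.radians(185.2);ux=np.array([np.cos(a),np.sin(a)]); uy=np.array([-ux[1],ux[0]])
d=st["position"][:2]-O; print("tcp in clamp",d@ux,d@uy, "yaw of y",np.degrees(np.arctan2(st["tcp_rot"][1,1],st["tcp_rot"][0,1])))
g=cen(mask(s,(10,110,90),(30,255,255),(200,215,45,35)));print(g,plane(s,[g],.034+.047)) 
P=plane(s,[g],.081)[0,:2]-O; print("housing in clamp",P@ux,P@uy)
cv2.imwrite("pics/squ.png",np.hstack([crop(s,190,170,130,150,3),crop(t,340,110,120,150,3)]))
E
```

```text
time_s: 8.68
position: [0.6649, -0.1004, 0.2168]
tcp_rot: [[-0.42, 0.907, -0.005], [0.907, 0.42, 0.001], [0.003, -0.004, -1.0]]
force: [-0.2, -0.8, 1.0]
opening: 0.998
grasp_force: 0.0
time_s: 9.1
position: [0.6827, -0.1006, 0.2173]
tcp_rot: [[-0.094, 0.996, -0.004], [0.996, 0.094, 0.001], [0.002, -0.004, -1.0]]
force: [-0.7, 0.3, -0.2]
opening: 1.002
grasp_force: 0.0
[ 0.68294563 -0.10072472  0.21825265] [-0.  -0.7 -0.4  0.1  0.   0.6]
tcp in clamp -0.07532375450727337 -0.0007515845020057998 yaw of y 5.324065122801552
[218.5483870967742, 237.6451612903226] [[ 0.54868241 -0.12667892  0.081     ]]
housing in clamp 0.06073919578953689 0.012927169625714215
```

View pics/squ.png

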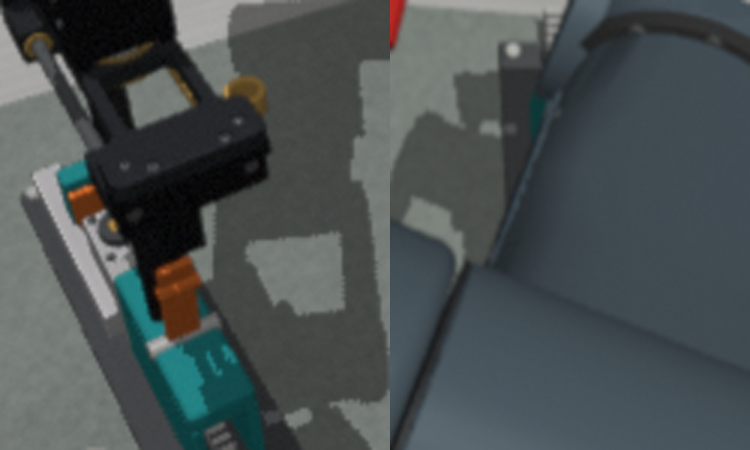

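The arm covers the top view. In the scene view the housing stands on the rails with its cover at about (229,246), and the open fingers are over the handle and trigger at about (250,262). I'll go down around them.

```bash
python3 -m inch '[[0.25,0,0,0,8.7],[0.25,-0.1,-3,0,8.7],[0.25,-0.1,-6,0,8.7],[0.25,-0.1,-8,0,8.7],[0.25,-0.1,-8,0,7],[0.25,-0.1,-8,0,6],[0.25,-0.1,-8,0,5.4],[0.25,-0.1,-8,0,5.4],[0.25,-0.1,-8,0,5.4],[0.25,-0.1,-8,0,5.4]]'; python3 - <<'E'
from m import *
st=readout.read_state()
O=np.array([.608,-.1083]);a=np.radians(185.2);ux=np.array([np.cos(a),np.sin(a)]); uy=np.array([-ux[1],ux[0]])
d=st["position"][:2]-O; print("tcp in clamp",d@ux,d@uy,st["opening"]*87)
m=mask(s,(10,110,90),(30,255,255),(215,230,40,30));n,l,sx,ce=cv2.connectedComponentsWithStats(m)
for i in range(1,n):
    P=plane(s,[ce[i]],.081)[0,:2]-O; print(ce[i],sx[i,4],P@ux,P@uy)
E
```

```text
time_s: 10.03
position: [0.6872, -0.1022, 0.1413]
tcp_rot: [[-0.091, 0.996, 0.003], [0.996, 0.091, -0.001], [-0.001, 0.003, -1.0]]
force: [-0.5, -0.3, -0.1]
opening: 0.658
grasp_force: 0.0
tcp in clamp -0.07907665215077526 0.0008596267919597538 55.26677796796126
[221.6 231.8] 5 0.07313006619546784 0.0016684618497265942
[215.96296296 238.55555556] 27 0.06110708206911818 0.018446722660870794
[228.5        244.16666667] 12 0.03317174030778182 0.001442979240894985
```

```bash
python3 -m inch '[[-0.1,0,-0.3,0,4.8],[-0.1,0,-0.3,0,4.6],[-0.2,0,-0.3,0,4.4],[-0.3,0,-0.3,0,4.2],[-0.4,0,-0.3,0,4],[-0.4,0,-0.3,0,4],[-0.4,0,-0.3,0,4]]'
```

```text
time_s: 10.72
position: [0.6832, -0.102, 0.1371]
tcp_rot: [[-0.091, 0.996, 0.002], [0.996, 0.091, -0.0], [-0.001, 0.002, -1.0]]
force: [2.9, 1.0, 0.6]
opening: 0.466
grasp_force: 12.5
```

```bash
python3 -m inch '[[-0.15,0,0,0,3.7],[-0.3,0,0,0,3.4],[-0.45,0,0,0,3.1],[-0.6,0,0,0,2.8],[-0.7,0,0,0,2.6],[-0.72,0,0,0,2.55],[-0.72,0,0,0,2.55],[-0.72,0,0,0,2.55]]'
```

```text
time_s: 11.38
position: [0.676, -0.1026, 0.1382]
tcp_rot: [[-0.091, 0.996, 0.002], [0.996, 0.091, -0.002], [-0.002, 0.002, -1.0]]
force: [2.9, 0.6, 6.1]
opening: 0.301
grasp_force: 11.5
```

```bash
cat > j.py <<'E'
from m import *
st=readout.read_state()
O=np.array([.608,-.1083]);a=np.radians(185.2);ux=np.array([np.cos(a),np.sin(a)]); uy=np.array([-ux[1],ux[0]])
d=st["position"][:2]-O; print("tcp",(d@ux*1e3).round(1),(d@uy*1e3).round(1),"z",st["position"][2].round(4),"open mm",(st["opening"]*87).round(1),"F",st["grasp_force"],"t",st["time_s"])
m=mask(s,(5,130,70),(30,255,255),(200,215,45,55));n,l,sx,ce=cv2.connectedComponentsWithStats(m)
for i in range(1,n):
    if sx[i,4]>6:
        P=plane(s,[ce[i]],.081)[0,:2]-O; Q=plane(s,[ce[i]],.065)[0,:2]-O; print(ce[i].round(1),sx[i],"gold-plane x,y",(P@ux*1e3).round(1),(P@uy*1e3).round(1),"jaw-plane",(Q@ux*1e3).round(1),(Q@uy*1e3).round(1))
E
python3 -m inch '[[0.4,0,-0.05,0,3.5],[0.7,0,-0.05,0,4.5],[1,0,-0.05,0,5.2],[1,0,-0.05,0,5.2],[1,0,-0.05,0,5.2],[1,0,-0.05,0,5.2],[1,0,-0.05,0,5.2]]'; python3 j.py
```

```text
time_s: 11.97
position: [0.6839, -0.1017, 0.1352]
tcp_rot: [[-0.091, 0.996, -0.003], [0.996, 0.091, 0.001], [0.001, -0.003, -1.0]]
force: [0.5, 0.4, 0.4]
opening: 0.588
grasp_force: 0.0Traceback (most recent call last):
  File "j.py", line 4, in <module>
    d=st["position"][:2]-O; print("tcp",(d@ux*1e3).round(1),(d@uy*1e3).round(1),"z",st["position"][2].round(4),"open mm",(st["opening"]*87).round(1),"F",st["grasp_force"],"t",st["time_s"])
                                                                                                                         ^^^^^^^^^^^^^^^^^^^^^^^^
AttributeError: 'float' object has no attribute 'round'
```

```bash
sed -i 's/(st\["opening"\]\*87).round(1)/round(st["opening"]*87,1)/' j.py; python3 j.py
```

```text
tcp -77.0 0.5 z 0.1359 open mm 51.8 F 0.0 t 12.1667
[214.5 227.1] [212 225   7   7  16] gold-plane x,y 93.8 10.1 jaw-plane 109.7 7.7
[223.6 236. ] [222 234   4   5   9] gold-plane x,y 59.7 2.3 jaw-plane 74.7 -0.3
[216.5 239.6] [215 237   5   7  21] gold-plane x,y 57.7 18.4 jaw-plane 72.6 16.3
[228.1 244.2] [227 242   3   5  10] gold-plane x,y 33.5 2.2 jaw-plane 47.8 -0.4
```

```bash
python3 -m inch '[[0.1,0,0.15,0,4.7],[0,0,0.15,0,4.4],[-0.15,0,0.15,0,4.1],[-0.3,0,0.15,0,3.8],[-0.45,0,0.15,0,3.5],[-0.6,0,0.15,0,3.2],[-0.75,0,0.15,0,2.9],[-0.9,0,0.15,0,2.6],[-0.95,0,0.15,0,2.5],[-0.95,0,0.15,0,2.5]]'; python3 -m inch '[[0.4,0,-0.05,0,3.5],[0.7,0,-0.05,0,4.5],[1,0,-0.05,0,5.4],[1,0,-0.05,0,5.4],[1,0,-0.05,0,5.4],[1,0,-0.05,0,5.4],[1,0,-0.05,0,5.4]]'; python3 j.py; python3 - <<'E'
from h import *
s=cams.capture("scene");cv2.imwrite("pics/jaw1.png",crop(s,195,210,70,60,8))
E
```

```text
time_s: 13.0
position: [0.676, -0.1027, 0.1386]
tcp_rot: [[-0.091, 0.996, 0.001], [0.996, 0.091, -0.002], [-0.002, 0.001, -1.0]]
force: [1.4, -2.1, 6.4]
opening: 0.3
grasp_force: 12.4
time_s: 13.58
position: [0.6845, -0.1014, 0.1362]
tcp_rot: [[-0.091, 0.996, -0.003], [0.996, 0.091, 0.001], [0.001, -0.003, -1.0]]
force: [-0.5, -0.3, -0.5]
opening: 0.613
grasp_force: 0.0
tcp -77.3 0.3 z 0.1366 open mm 53.5 F 0.0 t 13.6833
[217.3 240.8] [216 240   4   3  10] gold-plane x,y 53.8 18.2 jaw-plane 68.6 16.0
[228.8 244.4] [228 242   3   5   9] gold-plane x,y 32.2 1.2 jaw-plane 46.5 -1.4
```

View pics/jaw1.png

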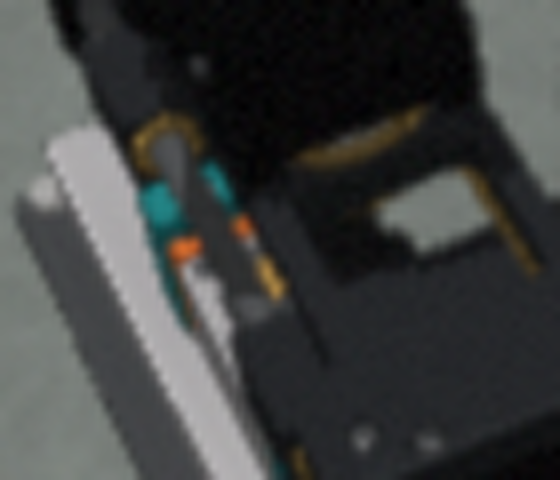

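The picture shows the teal jaw top at about (216,236) px. A thin orange strip of its face is at (218,241), just behind the light housing top edge at (221,245). I'll work out the opening from those edges.

```bash
python3 - <<'E'
from m import *
O=np.array([.608,-.1083]);a=np.radians(185.2);ux=np.array([np.cos(a),np.sin(a)]); uy=np.array([-ux[1],ux[0]])
def show(n,px,z):
    P=plane(s,px,z)[:,:2]-O; print(n,np.c_[P@ux,P@uy].round(4).tolist())
q=lambda p:np.array(p)/8+[195,210]
show("teal/orange top edge",q([[185,236],[243,215]]),.083)
show("housing top edge",q([[190,264],[250,235]]),.074)
b=s["image"]
# profile along column direction near jaw
for x in(217,218,219):
    print(x,[tuple(int(v) for v in b[y,x]) for y in range(234,248)])
E
```

```text
teal/orange top edge [[0.0544, 0.0157], [0.0536, 0.0002]]
housing top edge [[0.0529, 0.0167], [0.0543, -0.0004]]
217 [(68, 67, 60), (75, 74, 59), (82, 80, 41), (76, 75, 24), (63, 61, 13), (58, 65, 68), (50, 99, 181), (42, 98, 193), (43, 77, 140), (80, 94, 119), (76, 84, 98), (60, 68, 71), (48, 58, 54), (60, 63, 41)]
218 [(50, 50, 47), (50, 50, 48), (51, 50, 42), (56, 56, 36), (47, 48, 24), (42, 55, 72), (44, 90, 175), (46, 99, 192), (80, 99, 144), (139, 140, 149), (153, 153, 156), (126, 127, 128), (90, 93, 99), (66, 74, 88)]
219 [(49, 49, 47), (51, 49, 47), (47, 45, 45), (49, 46, 45), (46, 46, 44), (42, 55, 67), (37, 66, 115), (48, 75, 132), (97, 101, 118), (98, 98, 99), (129, 127, 129), (155, 154, 157), (159, 158, 160), (129, 129, 131)]
```

```bash
python3 -m inch '[[0.1,0,0.15,0,4.7],[0,0,0.15,0,4.4],[-0.15,0,0.15,0,4.1],[-0.3,0,0.15,0,3.8],[-0.3,0,0.15,0,3.8],[-0.3,0,0.15,0,3.8],[-0.3,0,0.15,0,3.8]]'; python3 j.py;  python3 -m inch '[[-0.1,0,0,0,3.6],[-0.1,0,0,0,3.6],[-0.1,0,0,0,3.6],[-0.1,0,0,0,3.6]]'; python3 j.py
```

```text
time_s: 14.42
position: [0.6823, -0.1022, 0.139]
tcp_rot: [[-0.091, 0.996, -0.001], [0.996, 0.091, -0.001], [-0.001, -0.001, -1.0]]
force: [-1.7, -2.0, 3.1]
opening: 0.443
grasp_force: 18.1
tcp -74.5 0.7 z 0.1391 open mm 38.5 F 18.84803316788748 t 14.5167
[214.3 227.9] [212 226   8   6  14] gold-plane x,y 92.0 11.2 jaw-plane 107.8 8.8
[217.5 241. ] [216 240   4   3  10] gold-plane x,y 53.0 18.0 jaw-plane 67.9 15.8
time_s: 14.85
position: [0.6812, -0.1023, 0.1391]
tcp_rot: [[-0.091, 0.996, -0.001], [0.996, 0.091, -0.001], [-0.001, -0.001, -1.0]]
force: [-3.1, -2.4, 6.4]
opening: 0.417
grasp_force: 19.3
tcp -73.4 0.7 z 0.139 open mm 36.4 F 19.364811801351607 t 14.95
[214.3 227.9] [212 226   8   6  14] gold-plane x,y 92.0 11.2 jaw-plane 107.8 8.8
[218.3 241.1] [217 240   4   3   9] gold-plane x,y 51.9 16.6 jaw-plane 66.6 14.4
```

```bash
python3 -m inch '[[-0.1,0,0,0,3.5],[-0.1,0,0,0,3.4],[-0.1,0,0,0,3.4],[-0.1,0,0,0,3.4]]'; python3 -m inch '[[-0.1,0,0,0,3.3],[-0.1,0,0,0,3.2],[-0.1,0,0,0,3.2],[-0.1,0,0,0,3.2]]'; python3 j.py
```

```text
time_s: 15.28
position: [0.6802, -0.1024, 0.139]
tcp_rot: [[-0.091, 0.996, -0.001], [0.996, 0.091, -0.001], [-0.001, -0.001, -1.0]]
force: [-3.4, -2.4, 6.1]
opening: 0.4
grasp_force: 18.6
time_s: 15.62
position: [0.6792, -0.1025, 0.1391]
tcp_rot: [[-0.091, 0.996, -0.001], [0.996, 0.091, -0.001], [-0.001, -0.001, -1.0]]
force: [-3.6, -2.3, 6.0]
opening: 0.377
grasp_force: 18.4
tcp -71.4 0.7 z 0.1391 open mm 32.7 F 18.438259719405323 t 15.7167
[212.6 229. ] [212 227   2   5   8] gold-plane x,y 90.7 15.4 jaw-plane 106.5 13.1
[218.7 242.2] [217 241   4   3  10] gold-plane x,y 48.6 17.0 jaw-plane 63.3 14.8
```

```bash
python3 -m inch '[[0.2,0,-0.1,0,4],[0.4,0,-0.1,0,5],[0.6,0,-0.1,0,5.8],[0.6,0,-0.1,0,6],[0.6,0,-0.1,0,6.5],[0.6,0,-0.1,0,6.5],[0.6,0,-0.1,0,6.5]]'; python3 -m inch '[[0,0,3,0,6.5],[0,0,7,0,6.5],[0,1,10,0,6.5],[0,4,11,0,6.5],[0,8,11,0,6.5],[0,12,11,0,6.5],[0,16,11,0,6.5],[0,20,11,0,6.5],[0,20,11,0,6.5],[0,20,11,0,6.5]]'; python3 j.py; python3 - <<'E'
from h import *
s=cams.capture("scene");t=cams.capture("top");cv2.imwrite("pics/jaw2.png",np.hstack([crop(s,195,205,65,80,6),crop(t,380,170,50,80,6)]))
E
```

```text
time_s: 16.3
position: [0.6855, -0.1015, 0.137]
tcp_rot: [[-0.091, 0.996, -0.001], [0.996, 0.091, 0.001], [0.001, -0.001, -1.0]]
force: [-0.5, 0.2, 0.2]
opening: 0.729
grasp_force: 0.0
time_s: 17.13
position: [0.6851, 0.1011, 0.2474]
tcp_rot: [[-0.095, 0.995, -0.0], [0.995, 0.095, 0.0], [0.0, -0.0, -1.0]]
force: [0.1, -1.3, 0.1]
opening: 0.748
grasp_force: 0.0
tcp -95.9 -198.3 z 0.2473 open mm 65.3 F 0.0 t 17.2333
[225.4 239.5] [217 236  18   8  44] gold-plane x,y 48.5 2.5 jaw-plane 63.2 -0.1
[229.9 245.3] [227 243   6   5  23] gold-plane x,y 28.8 0.0 jaw-plane 43.0 -2.6
[242.8 263.4] [241 258   4  12  38] gold-plane x,y -28.2 -4.9 jaw-plane -15.5 -7.7
```

View pics/jaw2.png

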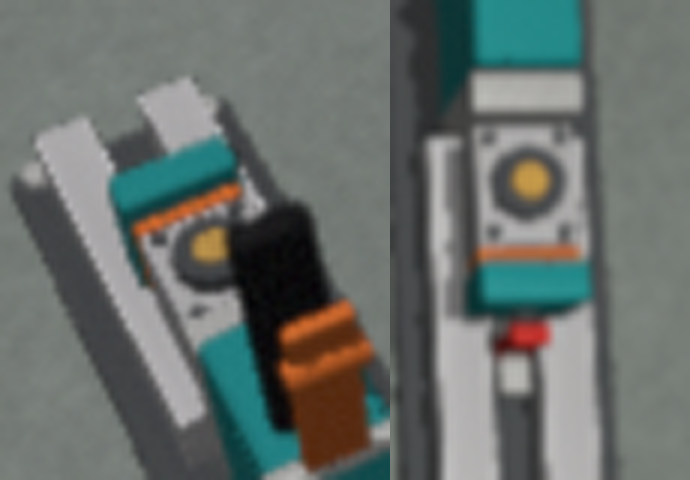

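The picture shows the jaw's orange face touching the housing and the housing close to the fixed jaw. In the top view its gold centre is at about (403,200) px and the fixed-jaw edge is at row 188. Next I'll measure the remaining gap.

```bash
python3 - <<'E'
from m import *
O=np.array([.608,-.1083]);a=np.radians(185.2);ux=np.array([np.cos(a),np.sin(a)]); uy=np.array([-ux[1],ux[0]])
gt=cen(mask(t,(10,110,90),(30,255,255),(395,194,17,12)))
gs=cen(mask(s,(10,110,90),(30,255,255),(226,242,9,8)))
P=tri(s,[gs],t,[gt])[0]; d=P[:2]-O; print("gold",gt,gs,P,d@ux,d@uy)
m=mask(t,(3,120,60),(22,255,255),(390,208,30,8)); print("orange",cen(m),cv2.boundingRect(m)); p=plane(t,[cen(m)],.083)[0,:2]-O; print(p@ux,p@uy)
for z,px in((.082,gt),): p=plane(t,[px],z)[0,:2]-O; print("gold top plane",p@ux,p@uy)
g=cv2.cvtColor(t["image"],cv2.COLOR_BGR2GRAY)
for x in(396,399,403,407,410): print(x,g[180:216,x])
rm=cv2.bitwise_or(mask(t,(0,130,60),(3,255,255),(390,215,30,20)),mask(t,(172,130,60),(180,255,255),(390,215,30,20))); print("red",cen(rm),cv2.boundingRect(rm))
E
```

```text
gold [402.7857142857143, 199.5] [229.72413793103448, 245.3793103448276] [ 0.58030572 -0.11061035  0.08172998  0.00170582] 0.02778969545138264 -0.0002091666030348252
orange [403.0344827586207, 211.58620689655172] (394, 211, 17, 2)
0.05696423134333315 -0.0022598733620133957
gold top plane 0.027600161568966445 -0.001088393988679914
396 [ 83  89 138 169 176 180 183 172 130  83  89 115 106 102 144 170 170 162
 146 130 130 141 153 162 165 172 168 141 113 123 140 140 126 116 108 106]
399 [ 76  90 139 166 172 177 180 170 129  83  98 146 171 174 164 128  88  74
  75  78  80  78  76  71  71 106 153 170 170 168 148 130 119 115 109 109]
403 [ 82  90 137 166 172 174 177 169 128  83  99 147 169 157 120  85  96 132
 152 155 155 151 126  95  78  74 102 149 172 170 143 126 119 115 109 107]
407 [ 82  90 136 164 168 170 172 164 125  83  89 111 114 122 144 141 111  85
  76  79  80  77  77  90 120 150 165 164 160 157 140 126 118 113 108 107]
410 [ 81  91 135 164 170 171 172 162 124  83  80  93 110 145 165 169 171 170
 168 168 169 170 171 168 167 170 164 145 139 147 140 130 121 116 109 106]
red [402.0, 225.66666666666666] (398, 224, 8, 5)
```

```bash
python3 -m inch '[[0,-4,0,0,8.7],[0,-8,0,0,8.7],[0,-12,0,0,8.7],[0,-16,0,0,8.7],[0,-20.2,0,0,8.7],[0,-20.2,0,0,8.7],[0,-20.2,-2,0,8.7],[0,-20.2,-6,0,8.7],[0,-20.2,-10,0,8.7],[0,-20.2,-11,0,8]]'; python3 -m inch '[[0,0,0,0,7],[0,0,0,0,6],[0,0,0,0,5.4],[0,0,0,0,5.4],[0,0,0,0,5.4]]'; python3 j.py | head -1
```

```text
time_s: 18.27
position: [0.681, -0.104, 0.131]
tcp_rot: [[-0.088, 0.996, -0.012], [0.996, 0.089, 0.004], [0.005, -0.011, -1.0]]
force: [-1.4, 1.2, -1.0]
opening: 0.97
grasp_force: 0.0
time_s: 18.68
position: [0.6872, -0.1042, 0.1403]
tcp_rot: [[-0.091, 0.996, 0.005], [0.996, 0.091, -0.001], [-0.002, 0.004, -1.0]]
force: [-0.1, -0.9, -0.6]
opening: 0.66
grasp_force: 0.0
tcp -78.6 2.9 z 0.1394 open mm 55.2 F 0.0 t 18.7833
```

```bash
python3 -m inch '[[0.05,0.25,-0.1,0,4.8],[0,0.25,-0.1,0,4.6],[-0.1,0.25,-0.1,0,4.4],[-0.2,0.25,-0.1,0,4.2],[-0.3,0.25,-0.1,0,4],[-0.4,0.25,-0.1,0,3.8],[-0.4,0.25,-0.1,0,3.8],[-0.4,0.25,-0.1,0,3.8]]'; python3 -m inch '[[-0.05,0,0,0,3.7],[-0.05,0,0,0,3.7],[-0.05,0,0,0,3.7]]';  python3 -m inch '[[-0.05,0,0,0,3.6],[-0.05,0,0,0,3.6],[-0.05,0,0,0,3.6]]'; python3 j.py
```

```text
time_s: 19.45
position: [0.6822, -0.1013, 0.1373]
tcp_rot: [[-0.091, 0.996, 0.002], [0.996, 0.091, 0.0], [-0.0, 0.002, -1.0]]
force: [1.7, 2.1, 4.6]
opening: 0.45
grasp_force: 17.1
time_s: 19.7
position: [0.6816, -0.1014, 0.1374]
tcp_rot: [[-0.091, 0.996, 0.001], [0.996, 0.091, -0.0], [-0.0, 0.001, -1.0]]
force: [1.4, 2.3, 5.6]
opening: 0.435
grasp_force: 17.5
time_s: 19.95
position: [0.6811, -0.1014, 0.1373]
tcp_rot: [[-0.091, 0.996, 0.001], [0.996, 0.091, -0.0], [-0.0, 0.001, -1.0]]
force: [2.0, 1.6, 6.0]
opening: 0.416
grasp_force: 18.9
tcp -73.4 -0.2 z 0.1373 open mm 36.6 F 19.03021866164636 t 20.05
[214.8 228.2] [213 226   7   6  14] gold-plane x,y 90.5 10.6 jaw-plane 106.3 8.2
[219.5 243. ] [218 242   4   3  10] gold-plane x,y 45.7 16.3 jaw-plane 60.3 14.1
```

```bash
python3 -m inch '[[0.15,0,-0.1,0,4],[0.3,0,-0.1,0,5],[0.5,0,-0.1,0,5.8],[0.5,0,-0.1,0,6],[0.5,0,-0.1,0,6.5],[0.5,0,-0.1,0,6.5],[0.5,0,-0.1,0,6.5]]'; python3 -m inch '[[0,0,3,0,6.5],[0,0,7,0,6.5],[0,1,10,0,6.5],[0,4,11,0,6.5],[0,8,11,0,6.5],[0,12,11,0,6.5],[0,16,11,0,6.5],[0,20,11,0,6.5],[0,20,11,0,6.5],[0,20,11,0,6.5]]'; cat > k.py <<'E'
from m import *
O=np.array([.608,-.1083]);a=np.radians(185.2);ux=np.array([np.cos(a),np.sin(a)]); uy=np.array([-ux[1],ux[0]])
gt=cen(mask(t,(10,110,90),(30,255,255),(395,192,17,14)));gs=cen(mask(s,(10,110,90),(30,255,255),(226,242,9,8)))
P=tri(s,[gs],t,[gt])[0]; d=P[:2]-O; print("gold",gt,gs,d@ux,d@uy)
m=mask(t,(3,120,60),(22,255,255),(390,205,30,11)); print("orange",cen(m)); 
# sub-pixel profiles along columns, averaged: rows 184..232
for lab,cols in(("mid",(400,406)),):
    b=t["image"][184:234,cols[0]:cols[1]].astype(float).mean(1); print(np.c_[np.arange(184,234),b.round(0)][22:].astype(int).tolist()); print(b[:10].mean(1).round(0))
rr=t["image"].astype(float); red=np.clip(rr[215:235,394:412,2]-rr[215:235,394:412,:2].max(2)-10,0,None); yy,xx=np.mgrid[215:235,394:412]; print("red w-cen",(red*xx).sum()/red.sum(),(red*yy).sum()/red.sum(),red.sum())
teal=np.clip(rr[208:226,392:414,1]-rr[208:226,392:414,2]-15,0,None); yy,xx=np.mgrid[208:226,392:414]; print("teal w-cen",(teal*xx).sum()/teal.sum(),(teal*yy).sum()/teal.sum(),teal.sum())
cv2.imwrite("pics/k%d.png"%int(readout.read_state()["time_s"]*10),t["image"])
E
python3 k.py
```

```text
time_s: 20.63
position: [0.6848, -0.1015, 0.1348]
tcp_rot: [[-0.091, 0.996, -0.002], [0.996, 0.091, 0.0], [0.0, -0.002, -1.0]]
force: [-0.3, 1.4, -0.4]
opening: 0.732
grasp_force: 0.0
time_s: 21.47
position: [0.6849, 0.1012, 0.2454]
tcp_rot: [[-0.095, 0.995, -0.001], [0.995, 0.095, -0.0], [-0.0, -0.001, -1.0]]
force: [0.3, -1.1, 0.1]
opening: 0.748
grasp_force: 0.0
gold [402.7857142857143, 198.5] [230.16666666666666, 246.29166666666666] 0.025284588199762287 -8.860224419192458e-05
orange [402.24242424242425, 210.5151515151515]
[[206, 165, 166, 167], [207, 175, 176, 177], [208, 171, 172, 173], [209, 136, 142, 160], [210, 82, 110, 170], [211, 69, 104, 158], [212, 110, 120, 105], [213, 132, 133, 52], [214, 138, 138, 36], [215, 140, 140, 39], [216, 143, 144, 42], [217, 143, 143, 43], [218, 124, 125, 34], [219, 87, 87, 21], [220, 59, 59, 31], [221, 57, 56, 89], [222, 55, 57, 156], [223, 50, 54, 184], [224, 48, 53, 180], [225, 43, 47, 138], [226, 52, 53, 99], [227, 93, 94, 108], [228, 132, 134, 137], [229, 144, 146, 146], [230, 144, 146, 146], [231, 143, 145, 146], [232, 137, 139, 140], [233, 115, 117, 117]]
[171. 172. 175. 166. 130. 121. 153. 169. 159. 123.]
red w-cen 402.27359583092067 223.70700636942675 3454.0
teal w-cen 403.3584334407657 215.94784646938177 10239.0
```

```bash
cat > g.py <<'E'
import cv2,numpy as np,sys,glob
def gap(im,y0,y1):  # weighted rows of teal and red blobs in columns 394..411, image px
    r=im[y0:y1,394:412].astype(float); yy=np.mgrid[y0:y1,394:412][0]
    red=np.clip(r[...,2]-r[...,:2].max(2)-30,0,None); red[r[...,1]>.45*r[...,2]]=0
    teal=np.clip(r[...,1]-r[...,2]-20,0,None)
    return (teal*yy).sum()/teal.sum(),(red*yy).sum()/red.sum()
def rep(n,im,y0,y1):
    a,b=gap(im,y0,y1); print(n,a.round(2),b.round(2),"diff",(b-a).round(2))
if __name__=="__main__":
    rep("start",cv2.imread("pics/top0.png"),218,245)
    c=cv2.imread("pics/jaw2.png")[:,390:]; d=cv2.resize(c,(50,80),interpolation=cv2.INTER_AREA); im=np.zeros((400,640,3),np.uint8); im[170:250,380:430]=d; rep("jaw2",im,208,235)
    for f in sorted(glob.glob("pics/k*.png")): rep(f,cv2.imread(f),208,235)
E
python3 g.py
```

```text
start 228.06 236.44 diff 8.38
jaw2 217.08 225.44 diff 8.36
pics/k215.png 215.94 223.64 diff 7.7
```

```bash
python3 - <<'E'
from m import *
from g import rep
O=np.array([.608,-.1083]);a=np.radians(185.2);ux=np.array([np.cos(a),np.sin(a)])
for z in(.05,.08):
    p=proj(t,[np.r_[O+ux*.06,z],np.r_[O+ux*.07,z]]); print(z,"rows/mm",(p[1]-p[0])[1]/10)
rep("now",t["image"],208,235)
ms=mask(s,(3,120,60),(20,255,255),(235,250,25,40)); print("trig mask scene",cv2.boundingRect(ms),cen(ms))
m=mask(t,(0,0,125),(180,60,255),(392,190,22,19));n,l,st,ce=cv2.connectedComponentsWithStats(m)
i=1+np.argmax(st[1:,4]); r=cv2.minAreaRect(np.argwhere(l==i)[:,::-1].astype(np.float32)); B=plane(t,cv2.boxPoints(r),.074); d=np.diff(B,axis=0); print(np.linalg.norm(d,axis=1),np.degrees(np.arctan2(d[:,1],d[:,0])))
print(readout.read_state()["position"],readout.read_state()["time_s"])
cv2.imwrite("pics/fin.png",np.hstack([crop(s,190,205,90,110,4),crop(t,370,150,70,110,4)]))
E
```

```text
0.05 rows/mm 0.40602067932795477
0.08 rows/mm 0.41719261995799856
now 215.94 223.64 diff 7.7
trig mask scene (241, 255, 16, 28) [248.75632911392404, 268.06962025316454]
[0.0434511  0.04417601 0.04305018] [ -85.40025373 -178.13751051   94.56442386]
[0.68571074 0.09696454 0.24541622] 21.6667
```

View pics/fin.png

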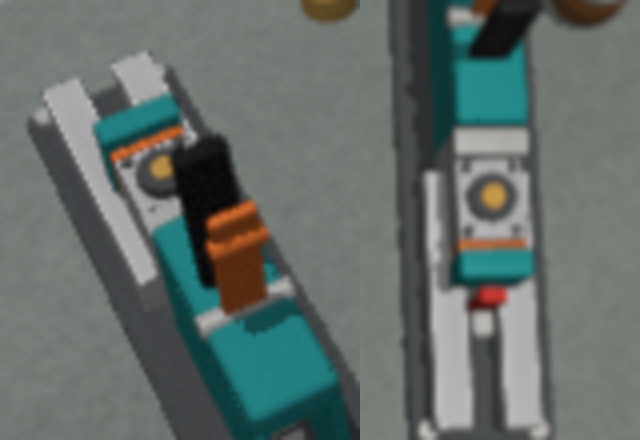

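The housing is against the fixed jaw at about (403,199) px in the top view, held by the orange face at row 210. The trigger is back where it started at (249,268) in the scene view. The spring is about 1.6 mm in, roughly 6.5 N, which is inside the window, so I'm handing in.

```bash
python3 -c "
from rig import bot; print(bot.hand_in())"
```

```text
the job is handed in; nothing more can be done
None
```

I handed the job in with the housing held against the fixed jaw, the spring about 1.6 mm in (roughly 6.5 N, measured from the top camera), the trigger let go and the arm clear; no verdict came back.

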